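# Take a capped tube from behind a spring flap and stand it on the balance

### The job

Swing aside the metal spring flap of the dispenser that holds the orange-capped tube, keep it held open with the hand while you lift that tube out, and stand the tube upright in the middle of the balance pan. Let the flap spring shut again. Leave the blue-capped tube in the other dispenser, the tip box and the marker pen where they are.

Things in the scene. Friction and masses are not known exactly. Their poses are not given: they have to be found in the camera images.
- dispenser_orange: Fixed tube dispenser. Grey base 160 (x) x 110 (y) x 8 mm, origin at the centre of its underside on the bench, z up. A white housing 100 wide (y), 65 high fills x = -80 to -33. A pivot post, diameter 12, stands at x = -25, y = 0. At x = 35, y = 0 a collar (outer diameter 30, inner 21, top at z = 16) holds one upright tube, foot at z = 8; between post and collar is free room for a finger.
- flap_orange (a joint): Angle of its flap, rad: a level metal paddle 4 mm thick, z = 71 to 75 mm, that turns about the post's vertical axis. 0 shut: it points along the dispenser's +x, over the tube; it opens only towards the dispenser's +y (positive, stop at 1.5) and a light spring shuts it (0.03 N m shut, 0.06 N m at 1 rad). From 0.5 rad on the tube is clear of it.
- flap_orange_head (a point): Centre of the flap's head, top face, 60 mm from the pivot; head 32 x 32 mm with a 14 mm window showing the cap 3 mm below; the neck tapers from there to 12 mm at the pivot. Open fingers, one on the post's side of the tube and one on its far side, lowered on the dispenser's -y side of the flap and slid along +y at cap height, push it aside; it leans on them, slips off as they rise, and shuts.
- tube_orange: Loose upright sample tube, 60 mm tall, about 25 g: pale body 17 mm in diameter, 44 mm tall, flat foot, orange cap above it 20 mm in diameter, 16 mm tall. Origin at the centre of its foot, z up its axis. In the dispenser its cap's top is 68 mm above the bench. Round it, below the flap, 44 mm are free towards the post and more on the other sides.
- pan (a point): Centre of the top face of the steel balance pan, a fixed disc 90 mm in diameter, 62 mm above the bench, on a fixed white bench balance 160 x 180 mm, 50 mm high.
- tube_blue: Bystander: a tube of the same make with a blue cap, in a second, identical dispenser. Origin at the centre of its foot.
- tip_box: Bystander: loose green pipette tip box with a clear lid, 85 (x) x 122 (y) x 68 mm, origin at the centre of its underside.
- marker: Bystander: loose marker pen, white with a red cap, lying along its x axis, 130 x 15 x 15 mm, origin on the bench under it.

How it is judged:
On the way:
1. the orange-capped tube is lifted more than 5 mm in its dispenser while the flap is held open (more than 0.35 rad) (value of joint flap_orange above 0.35 rad and z of tube_orange in the frame of dispenser_orange above 0.013 m and horizontal distance between tube_orange and dispenser_orange below 0.08 m), for 0.05 s.
At the end, for the whole second after the job is handed in: The orange-capped tube stands upright (within 10 degrees) and still on the balance pan, its foot within 20 mm of the pan's centre; its dispenser's flap is shut (below 0.15 rad); the blue-capped tube is where it was (within 15 mm), as are the tip box and the marker pen (within 30 mm) (horizontal distance between tube_orange and pan below 0.02 m and z of tube_orange in the frame of pan between -0.005 and 0.005 m and angle between tube_orange's own z axis and vertical below 0.17 rad and linear speed of tube_orange below 0.02 m/s and value of joint flap_orange below 0.15 rad and distance of tube_blue from where it was at the start of the episode below 0.015 m and distance of each of tip_box, marker from where it was at the start of the episode below 0.03 m); the robot touches nothing.
It fails at once if the blue-capped tube is moved by more than 15 mm (distance of tube_blue from where it was at the start of the episode above 0.015 m).
It fails at once if the tip box or the marker pen is pushed more than 30 mm (distance of any of tip_box, marker from where it was at the start of the episode above 0.03 m).
It also fails if it takes over 45 s, if anything falls off the work surface, if the arm or the gripper's body presses on something with over 40 N, if the wrist force passes 120 N, or if a joint passes its speed limit or range.

### The arm

A 6-joint arm with a two-finger parallel gripper is mounted at the origin on the work surface. World frame = base frame: x ahead of the robot, y to its left, z up, the work surface at z = 0. Lengths are in m, angles in rad, forces in N, time in s.
With the tool pointing down it reaches from about 0.25 to 0.775 m from the base axis. Payload 4 kg.
Tool frame: the origin (TCP) lies at the very end of the fingers, on their centre line; the grasp point (between the pads) lies 19 mm behind it (robot.hold_point_z is the distance from the TCP to the grasp point, in m); z points along the fingers, y is the line along which they close (so a half turn about z gives the same grasp; the last joint's range is limited). The gripper opens to 94 mm and grips with 3 to 60 N. Pads are 16 mm wide; open, the fingers measure 119 mm over their backs; the gripper's body (75 mm by 177 mm) begins 78 mm behind the grasp point.
Start: joints at [1.246, 0.087, 1.371, -0, 1.684, -0.103], TCP at [0.121, 0.537, 0.176] pointing down, gripper open.
Joint ranges: [-3.1, 3.1], [-0.76, 2.03], [0.27, 2.55], [-1.08, 4.22], [0.17, 2.65], [-2.57, 2.57]. Speed limits (rad/s): [2.79, 2.79, 3.14, 3.14, 3.14, 3.14].

### API

Orientations are given as [roll, pitch, yaw] about the fixed x, y, z axes, in that order (R = Rz(yaw) Ry(pitch) Rx(roll)).
In Python, from bench import robot gives the robot as it stands.
- The arm moves only by the tool carry_out, never from a script. Its argument "steps" is a list of rows, each a list of 3 entries, a list of its own where there are three numbers: the shift along the tool's x, y, z in m, then the turn about the tool's z in units of 10 degrees (1.0 is 10 degrees), then the closure, from -1 (fully open) to 1 (shut). In form: [[[tx, ty, tz], roll, jaw], ...]. A call has 1 to 10 rows; each row is the pose to reach, as a shift and turn from the pose commanded when the call began, along the tool's axes at that moment; what a row does not reach only later rows make up. A row lasts 1/8 s, in which the tool goes at most 62.5 mm and 10.7 degrees, less where a joint would pass 70% of its speed; a pose out of reach is approached as far as the arm can. A call with a gripper value outside its range is refused whole. The fingers move at their own pace and stop on an object; the grip force is fixed at half the most. Time passes only in rows, so rows that repeat a pose let the fingers close. It gives the time, the measured TCP pose, the force, the opening and the grip force at its end, in the units of the state.
- robot.get_obs(): the state, without advancing time (a new reading comes with each control period).
- robot.snapshot(name): name is "side" or "top" or "wrist"; returns a dict with "image" (400x640x3 uint8, red, green, blue), "z_map" (400x640 float32, m along the optical axis (not along the pixel's ray), 0 where there is no reading), "mtx" (3x3 intrinsics, pixels), "D" ([k1, k2, p1, p2, k3] as OpenCV has them; the pictures are not rectified), "R" (3x3) and "t" (3): a world point X has camera coordinates R X + t. Camera axes: x right, y down, z forward; pixel columns grow to the right and rows downward; lengths in m; the calibration is good to about 2 mm. A picture is of the moment at which its call begins.
- robot.close_job(): hands the job in; it is judged then, once.
The state is a dict: "time": time; "joint_positions": joint angles; "qvel": joint speeds; "joint_torque": joint torques, N m; "tool_pos": TCP position; "ee_rot": TCP orientation; "wrist_force": force on the tool from outside, world axes, zero at the start; "wrist_torque": the same for the moment, N m; "width": finger opening in m; "finger_force": force on a finger pad.
Only numpy, scipy, OpenCV 4.12 (cv2) and the standard library are available. Lean on these libraries where they do the work, as an engineer would, in place of code of your own. Each camera call takes 0.05 s, during which the arm holds its last target. There are 200 camera calls.

## Working session

There is one attempt and no reset: what is moved stays moved. The work goes in short steps, Python scripts to look and compute and a tool call to move; the robot and the scene stay as the last step left them, time stands still between calls to the robot, and variables do not carry over. Pictures are saved under pics/ and viewed, at most 10 in all, crops included, and the job is handed in when it is done.

Besides the shell and the picture viewer there is one more tool, called after "Request:" in YAML: its name, and indented under it one key for each argument. carry_out: Moves the arm, as the interface text tells. Its arguments: {"type":"object","properties":{"steps":{"type":"array","items":{"type":"array"}}},"required":["steps"]}

```bash
mkdir -p pics
cat > h.py <<'E'
import numpy as np, cv2
from bench import robot
def snap(n,f=None):
    s=robot.snapshot(n)
    if f: cv2.imwrite('pics/'+f,s['image'][:,:,::-1])
    return s
def ray(s,uv,z):
    p=cv2.undistortPoints(np.array(uv,float).reshape(-1,1,2),s['mtx'],s['D']).reshape(-1,2)
    d=np.c_[p,np.ones(len(p))]@s['R']; c=-s['R'].T@s['t']
    return c+d*((z-c[2])/d[:,2])[:,None]
def pts(s):
    h,w=s['z_map'].shape; uv=np.stack(np.meshgrid(np.arange(w),np.arange(h)),-1).reshape(-1,1,2).astype(float)
    p=cv2.undistortPoints(uv,s['mtx'],s['D']).reshape(-1,2); z=s['z_map'].reshape(-1,1)
    X=(np.c_[p,np.ones(len(p))]*z-s['t'])@s['R']; X[z[:,0]==0]=np.nan
    return X.reshape(h,w,3)
E
python3 - <<'E'
from h import *
s=snap('top','top1.png'); snap('side','side1.png'); o=robot.get_obs(); print(o)
print(s['R'],s['t'])
E
```

```text
{'time': 0.1, 'joint_positions': array([ 1.24588581e+00,  8.78799684e-02,  1.37206642e+00, -1.71468412e-05,
        1.68358609e+00, -1.03105858e-01]), 'qvel': array([-9.98388512e-04, -2.09783755e-03, -9.08811976e-04, -1.35626728e-03,
        7.25471518e-05, -7.60771142e-04]), 'joint_torque': array([ 2.42180118e-03, -3.41249156e+01, -3.03302836e+01,  7.19700172e-02,
        3.04517196e-02, -8.09681478e-05]), 'tool_pos': array([0.12083661, 0.53601193, 0.1745405 ]), 'ee_rot': array([-3.13966138e+00, -1.82701952e-04,  2.91978590e+00]), 'wrist_force': array([ 0.80279235,  0.14305575, -0.48702328]), 'wrist_torque': array([-0.01670979, -0.00435169,  0.01861474]), 'finger_force': 0.0, 'width': 0.09378536081332094}
[[ 0.02526903 -0.99918404 -0.03150759]
 [-0.98647547 -0.01981695 -0.16270656]
 [ 0.16194942  0.0351929  -0.98617131]] [0.00723453 0.60004194 0.77723606]
```

View pics/top1.png

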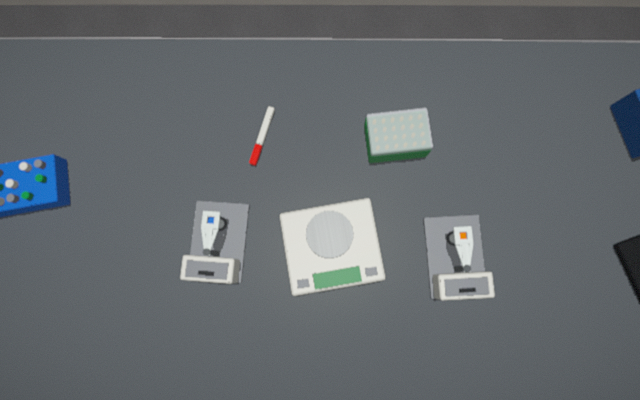

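View pics/side1.png

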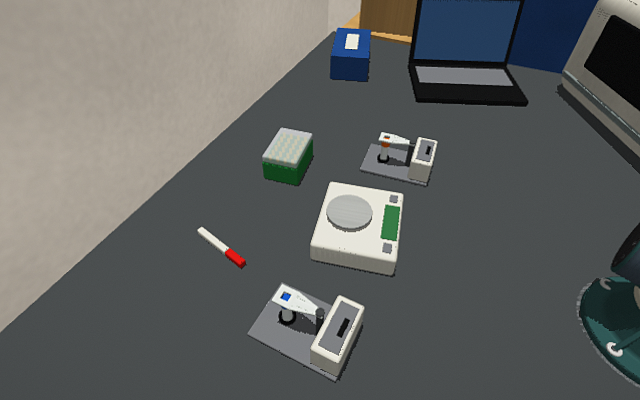

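The top view shows the orange cap window at (463,236) with its housing at (466,286), the pan at (330,234), and the blue tube at (210,220). The tip box is at (398,135) and the marker at (262,136). The side view agrees.

Run:
```python
from h import *
s=snap('top'); im=s['image']; hsv=cv2.cvtColor(im,cv2.COLOR_RGB2HSV); P=pts(s)
H,S,V=[hsv[:,:,i].astype(int) for i in range(3)]
def cen(m): 
    v,u=np.nonzero(m); return [u.mean(),v.mean(),len(u)]
U,Vv=np.meshgrid(np.arange(640),np.arange(400))
reg=(U>415)&(U<505)&(Vv>205)&(Vv<310)
m=reg&(H>5)&(H<22)&(S>150)&(V>120); c=cen(m); print('cap',c,ray(s,c[:2],.068))
hi=reg&(P[:,:,2]>.058)
# housing top and flap by height/color
z=P[:,:,2]
mh=(reg&(Vv>268)&(z>.055)).astype(np.uint8)
for nm,mm in(('house',mh),):
    X=P[mm>0]; r=cv2.minAreaRect(X[:,:2].astype(np.float32)*1000); print(nm,r,np.median(X[:,2]),len(X))
mf=reg&(Vv<272)&(z>.060)&(z<.085); X=P[mf]; print('flap',len(X),X.mean(0),cv2.minAreaRect(X[:,:2].astype(np.float32)*1000))
# base
mb=reg&(z>.003)&(z<.013); X=P[mb]; print('base',cv2.minAreaRect(X[:,:2].astype(np.float32)*1000),len(X), np.nanmedian(z[350:390,100:200]))
# housing colour contour on z=.073
w=reg&(Vv>268)&(V>150)&(S<70)
cn=max(cv2.findContours(w.astype(np.uint8),0,2)[0],key=cv2.contourArea); print('box',cv2.boxPoints(cv2.minAreaRect(cn)), ray(s,cv2.boxPoints(cv2.minAreaRect(cn)),.073))
# pan
rp=(abs(U-330)<40)&(abs(Vv-234)<40)&(z>.058)&(z<.068); X=P[rp]; print('pan',X.mean(0),cv2.minEnclosingCircle(X[:,:2].astype(np.float32)*1000))
print('pan ray',ray(s,[330,234],.062))
cv2.imwrite('pics/crop.png',cv2.resize(im[200:310,270:510,::-1],None,fx=3.3,fy=3.3,interpolation=2))
```

```text
cap [np.float64(462.77777777777777), np.float64(234.88888888888889), 27] [[ 0.5383535 -0.2412502  0.068    ]]
house ((449.81329345703125, -246.55215454101562), (53.104671478271484, 100.51153564453125), 4.132869720458984) 0.062421877766157964 1453
flap 636 [ 0.51786615 -0.24113349  0.07433966] ((511.0902099609375, -250.697998046875), (91.01681518554688, 43.7812614440918), 15.95616626739502)
base ((498.60357666015625, -255.49722290039062), (170.19761657714844, 203.83192443847656), 89.47102355957031) 2567 -0.0005612064019151009
box [[430. 269.]
 [494. 269.]
 [494. 299.]
 [430. 299.]] [[ 0.47438598 -0.17891235  0.073     ]
 [ 0.47716377 -0.29432558  0.073     ]
 [ 0.42389873 -0.29230919  0.073     ]
 [ 0.42095761 -0.17813981  0.073     ]]
pan [0.53431287 0.00638355 0.06152481] ((534.68603515625, 6.531847953796387), 44.884910583496094)
pan ray [[0.5350384  0.00473459 0.062     ]]
```

View pics/crop.png

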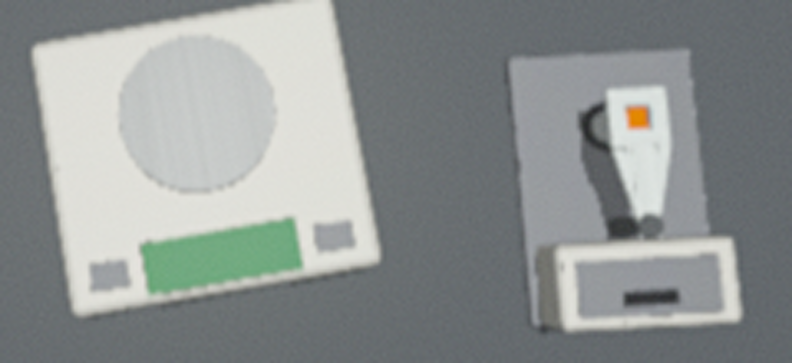

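```bash
cat >> h.py <<'E'
from scipy.spatial.transform import Rotation as Ro
def to(target,yaxis_deg=None):
    o=robot.get_obs(); R=Ro.from_euler('xyz',o['ee_rot']).as_matrix()
    print('t',round(o['time'],2),'pos',o['tool_pos'].round(4),'w',round(o['width'],4),'q',o['joint_positions'].round(2))
    print('shift',(R.T@(np.array(target)-o['tool_pos'])).round(4))
    if yaxis_deg is not None:
        h=np.degrees(np.arctan2(R[1,1],R[0,1])); print('turn',-(yaxis_deg-h)/10)
E
python3 -c "
from h import *
to([.542,-.286,.175],4.1)"
```

```text
t 0.15 pos [0.1209 0.5361 0.1747] w 0.0941 q [ 1.25  0.09  1.37  0.    1.68 -0.1 ]
shift [-0.5917 -0.7093  0.0008]
turn 7.318994640939873
```

Request:
carry_out:
  steps:
    - [[-0.03,-0.035,0],0.4,-0.2]
    - [[-0.07,-0.083,0],0.9,-0.2]
    - [[-0.11,-0.13,0],1.4,-0.2]
    - [[-0.15,-0.178,0],1.9,-0.2]
    - [[-0.19,-0.226,0],2.4,-0.2]
    - [[-0.23,-0.274,0],2.9,-0.2]
    - [[-0.27,-0.322,0],3.4,-0.2]
    - [[-0.31,-0.37,0],3.9,-0.2]
    - [[-0.35,-0.418,0],4.4,-0.2]
    - [[-0.37,-0.445,0],4.7,-0.2]

```text
time: 1.4
tool_pos: [0.3845, 0.0184, 0.1752]
ee_rot: [-3.141, -0.0, 2.094]
wrist_force: [0.0, 0.2, 0.1]
width: 0.0565
finger_force: 0.0
```

```bash
python3 -c "
from h import *
to([.542,-.286,.175],4.1)"
```

```text
t 1.4 pos [0.3845 0.0184 0.1752] w 0.0565 q [-0.1  -0.29  1.71 -0.    1.72 -0.62]
shift [-3.424e-01 -1.570e-02  2.000e-04]
turn 2.5882829701951073
```

Request:
carry_out:
  steps:
    - [[-0.05,-0.002,0],0.4,-0.2]
    - [[-0.1,-0.005,0],0.9,-0.2]
    - [[-0.15,-0.007,0],1.4,-0.2]
    - [[-0.2,-0.009,0],1.9,-0.2]
    - [[-0.25,-0.011,0],2.3,-0.2]
    - [[-0.3,-0.014,0],2.59,-0.2]
    - [[-0.342,-0.016,0],2.59,-0.2]
    - [[-0.342,-0.016,0],2.59,-0.2]
    - [[-0.342,-0.016,0],2.59,-0.2]

```text
time: 2.52
tool_pos: [0.5423, -0.2817, 0.175]
ee_rot: [-3.141, -0.001, 1.647]
wrist_force: [0.7, 0.3, -0.2]
width: 0.0562
finger_force: 0.0
```

Run:
```python
from h import *
to([.542,-.286,.1],4.1)
s=snap('wrist','w1.png'); hsv=cv2.cvtColor(s['image'],cv2.COLOR_RGB2HSV).astype(int)
m=(hsv[...,0]>5)&(hsv[...,0]<22)&(hsv[...,1]>150)&(hsv[...,2]>100)
n,l,st,c=cv2.connectedComponentsWithStats(m.astype(np.uint8))
for i in range(1,n):
    if st[i,4]>20: print(st[i],c[i],ray(s,c[i],.068))
```

```text
t 2.52 pos [ 0.5423 -0.2817  0.175 ] w 0.0562 q [-0.57  0.23  1.21  0.    1.7  -0.65]
shift [-0.0043 -0.0006  0.075 ]
turn 0.029340483935284923
[313 146  11  11 120] [318.04166667 150.95833333] [[ 0.5371249  -0.24085756  0.068     ]]
[195 359   8  11  39] [198.12820513 364.30769231] [[ 0.40849874 -0.51501483  0.068     ]]
[464 390  47  10 225] [485.89777778 395.20888889] [[ 0.77370592 -0.5345732   0.068     ]]
```

View pics/w1.png

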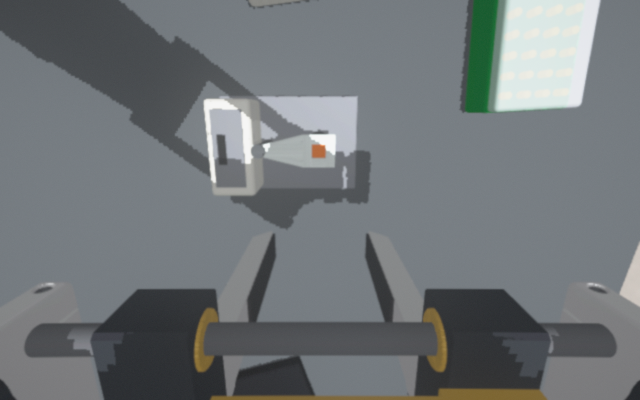

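The wrist view is aligned with the dispenser. The cap window is at (318,151), the post is at (258,151), and the fingers are centred on the cap. I'll lower on the -y side.

Request:
carry_out:
  steps:
    - [[-0.003,-0.004,0.03],0,-0.2]
    - [[-0.003,-0.004,0.07],0,-0.2]
    - [[-0.003,-0.004,0.11],0,-0.2]
    - [[-0.003,-0.004,0.134],0,-0.2]
    - [[-0.003,-0.004,0.134],0,-0.2]
    - [[-0.003,-0.004,0.134],0,-0.2]

```text
time: 3.32
tool_pos: [0.5398, -0.2854, 0.0435]
ee_rot: [3.139, 0.002, 1.648]
wrist_force: [-0.1, -0.6, -0.1]
width: 0.0565
finger_force: 0.0
```

Run:
```python
from h import *
to([.538,-.241,.041],4.1); print(robot.get_obs()['wrist_force'])
```

```text
t 3.33 pos [ 0.5398 -0.2854  0.0435] w 0.0565 q [-0.58  0.28  1.41  0.    1.45 -0.66]
shift [0.0444 0.0017 0.0024]
turn 0.034255332157293684
[-0.09494305 -0.56945907 -0.06469221]
```

Request:
carry_out:
  steps:
    - [[0.01,0.001,0.001],0,-0.2]
    - [[0.02,0.0015,0.001],0,-0.2]
    - [[0.03,0.0015,0.001],0,-0.2]
    - [[0.038,0.0015,0.001],0,-0.2]
    - [[0.0445,0.0015,0.001],0,-0.2]
    - [[0.0445,0.0015,0.001],0,-0.2]
    - [[0.0445,0.0015,0.001],0,-0.2]

```text
time: 4.2
tool_pos: [0.5373, -0.2415, 0.0409]
ee_rot: [3.141, 0.001, 1.647]
wrist_force: [1.1, -1.8, 2.4]
width: 0.0566
finger_force: 1.3
```

Run:
```python
from h import *
to([.538,-.241,.041],4.1); print(robot.get_obs()['wrist_force'])
a=snap('wrist')['image'];s=snap('side'); b=cv2.resize(s['image'][110:200,340:460],(533,400)); c=snap('top')
cv2.imwrite('pics/c2.png',cv2.resize(np.hstack([a,b]),(800,273))[:,:,::-1])
```

```text
t 4.2 pos [ 0.5373 -0.2415  0.0409] w 0.0566 q [-0.52  0.24  1.47 -0.    1.43 -0.6 ]
shift [ 0.0005  0.0007 -0.0001]
turn 0.028014250194999236
[ 1.14409519 -1.78387232  2.41495975]
```

View pics/c2.png

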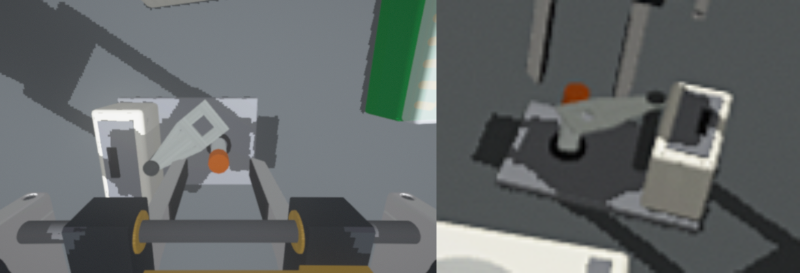

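The flap is swung aside by about 0.75 rad. The exposed orange cap at (218,160) in the left panel sits midway between the fingers, so I'll close on it.

Request:
carry_out:
  steps:
    - [[0.0005,0.0005,0],0,0.2]
    - [[0.0005,0.0005,0],0,0.5]
    - [[0.0005,0.0005,0],0,0.8]
    - [[0.0005,0.0005,0],0,1]
    - [[0.0005,0.0005,0],0,1]
    - [[0.0005,0.0005,0],0,1]

```text
time: 5.1
tool_pos: [0.5376, -0.2403, 0.0405]
ee_rot: [3.141, -0.0, 1.648]
wrist_force: [-1.0, -1.0, 0.2]
width: 0.0012
finger_force: 0.4
```

Run:
```python
from h import *
to([.538,-.241,.15],4.1); print(robot.get_obs()['wrist_force'])
a=snap('wrist')['image'];s=snap('side'); b=cv2.resize(s['image'][110:200,340:460],(533,400))
cv2.imwrite('pics/c3.png',cv2.resize(np.hstack([a,b]),(800,273))[:,:,::-1])
```

```text
t 5.1 pos [ 0.5376 -0.2403  0.0405] w 0.0012 q [-0.52  0.24  1.47  0.    1.43 -0.59]
shift [-0.0006  0.0004 -0.1095]
turn 0.02953913962182799
[-1.03931675 -1.02065736  0.22144967]
```

View pics/c3.png

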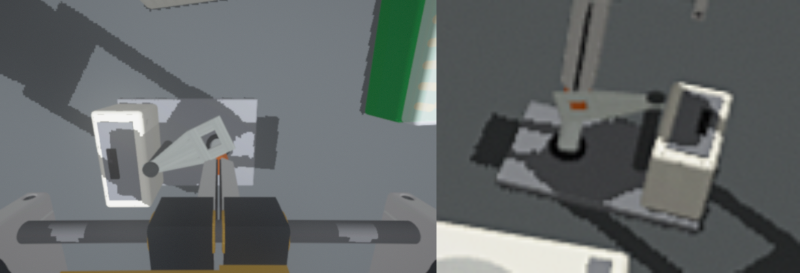

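The fingers closed on nothing (width 1 mm). The cap is just ahead of the fingertips on the +y side, at (222,157). I'll work out the cap's true position.

Run:
```python
from h import *
s=snap('wrist'); a=cv2.imread('pics/c2.png')[:,:436]
def msk(rgb): 
    h=cv2.cvtColor(rgb,cv2.COLOR_RGB2HSV).astype(int); return ((h[...,0]>3)&(h[...,0]<22)&(h[...,1]>150)&(h[...,2]>90)).astype(np.uint8)
def comps(m,s,sc=(1,1),zs=(.068,)):
    n,l,st,c=cv2.connectedComponentsWithStats(m)
    for i in range(1,n):
        if st[i,4]>15:
            X=[ray(s,c[i]/np.array(sc),z)[0].round(4) for z in zs]
            if abs(X[0][1]+.24)<.06: print(st[i],c[i],X)
print('before close'); comps(msk(a[:,:,::-1].copy()),s,(800/1173,273/400),(.068,.060))
print('now'); comps(msk(s['image']),s,(1,1),(.068,.06))
t=snap('side'); comps(msk(t['image']),t,(1,1),(.068,.06)); t=snap('top'); comps(msk(t['image']),t,(1,1),(.068,.06))
to([.538,-.241,.15],4.1)
print(snap('wrist')['R'],-s['R'].T@s['t'])
```

```text
before close
[209 150  20  23 361] [218.1966759  161.02216066] [array([ 0.5372, -0.2355,  0.068 ]), array([ 0.5374, -0.2389,  0.06  ])]
now
[324 227   9   5  24] [328.875      229.16666667] [array([ 0.5424, -0.2306,  0.068 ]), array([ 0.5429, -0.2337,  0.06  ])]
t 5.35 pos [ 0.5376 -0.2405  0.0406] w 0.0008 q [-0.52  0.24  1.47  0.    1.43 -0.59]
shift [-0.0005  0.0004 -0.1094]
turn 0.029213136777687422
[[ 9.97117120e-01  7.58761764e-02  5.05773095e-04]
 [ 7.27291187e-02 -9.57618259e-01  2.78707275e-01]
 [ 2.16315799e-02 -2.77867011e-01 -9.60375968e-01]] [ 0.53140251 -0.15962995  0.24913978]
```

Request:
carry_out:
  steps:
    - [[0,0,0],0,0.6]
    - [[0,0,0],0,0.2]
    - [[0,0,0],0,-0.2]
    - [[0,0,0],0,-0.2]
    - [[0,0,0],0,-0.2]

```text
time: 6.02
tool_pos: [0.5378, -0.2407, 0.0407]
ee_rot: [3.141, 0.0, 1.647]
wrist_force: [2.3, -0.1, 1.7]
width: 0.0471
finger_force: 0.9
```

Run:
```python
from h import *
to([.538,-.241,.041],4.1); o=robot.get_obs(); p=o['tool_pos']; R=Ro.from_euler('xyz',o['ee_rot']).as_matrix(); w=o['width']/2
s=snap('wrist'); t=snap('side')
def pr(s,X): return cv2.projectPoints(np.array(X,float),cv2.Rodrigues(s['R'])[0],s['t'],s['mtx'],s['D'])[0].reshape(-1,2)
P=[p+R@np.array([a,b,0]) for a in(-.008,.008) for b in(-w,w)]
def draw(s,x0,y0,W,H,f):
    im=cv2.resize(s['image'][y0:y0+H,x0:x0+W],None,fx=f,fy=f,interpolation=2)[:,:,::-1].copy()
    for q in pr(s,P): cv2.circle(im,tuple(int(v) for v in (q-[x0,y0])*f),3,(0,255,0),1)
    # tube axis at nominal
    for z,col in((.068,(255,0,255)),(.016,(255,255,0))):
        th=np.linspace(0,6.28,40); C=np.c_[.538+.010*np.cos(th),-.241+.010*np.sin(th),0*th+z]
        cv2.polylines(im,[((pr(s,C)-[x0,y0])*f).astype(int)],True,col,1)
    return im
A=draw(s,200,130,200,150,2.7); B=draw(t,360,100,90,140,2.9)
B=cv2.resize(B,(int(B.shape[1]*A.shape[0]/B.shape[0]),A.shape[0])); cv2.imwrite('pics/c4.png',np.hstack([A,B])); print(A.shape,B.shape)
```

```text
t 6.03 pos [ 0.5378 -0.2407  0.0407] w 0.0471 q [-0.52  0.24  1.47  0.    1.43 -0.59]
shift [-0.0003  0.0002 -0.0003]
turn 0.02905942846768772
(405, 540, 3) (405, 260, 3)
```

View pics/c4.png

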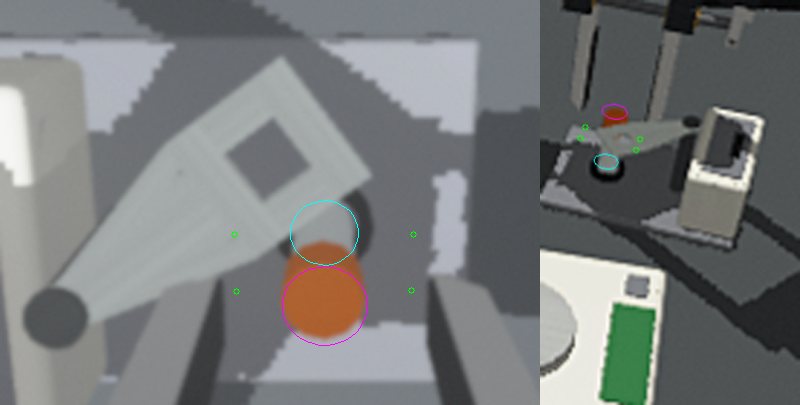

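The overlay shows the tube exactly at the estimate (magenta circle on the cap). The visible fingertips, near (215,280) and (435,280), do not match the TCP's projected green marks. I'll measure the fingertips with the depth maps.

Run:
```python
from h import *
print(robot.get_obs()['width'],robot.get_obs()['tool_pos'])
for n in('wrist','side'):
    s=snap(n); P=pts(s)
    if n=='wrist': L=[(275,240),(278,240),(280,260),(363,240),(366,240),(365,260)]
    else: L=[(374,132),(374,134),(376,130),(399,138),(401,135)]
    for u,v in L: print(n,u,v,P[v,u].round(4),s['image'][v,u])
    # fingers: points within x,y region higher than .05 near TCP
    X=P.reshape(-1,3); 
    for x0,x1 in((.565,.60),(.48,.508)):
        m=(X[:,0]>x0)&(X[:,0]<x1)&(abs(X[:,1]+.25)<.022)&(X[:,2]>.02)&(X[:,2]<.15)
        for lo in np.arange(.02,.15,.01):
            k=X[m&(X[:,2]>=lo)&(X[:,2]<lo+.01)]
            if len(k): print(x0,round(lo,3),len(k),k.min(0).round(3),k.max(0).round(3))
```

```text
0.05464291403681326 [ 0.53795377 -0.24073253  0.04079601]
wrist 275 240 [ 0.5105 -0.237   0.0764] [66 66 67]
wrist 278 240 [ 0.5046 -0.2676  0.0076] [105 106 110]
wrist 280 260 [ 0.5069 -0.2865  0.0066] [105 108 112]
wrist 363 240 [ 0.576  -0.2623  0.0073] [ 96  98 101]
wrist 366 240 [ 0.5647 -0.2321  0.0782] [58 57 59]
wrist 365 260 [ 0.5658 -0.2456  0.0775] [82 85 88]
0.565 0.06 2 [ 0.565 -0.238  0.07 ] [ 0.565 -0.237  0.07 ]
0.565 0.07 136 [ 0.565 -0.247  0.07 ] [ 0.576 -0.228  0.08 ]
0.565 0.08 199 [ 0.565 -0.247  0.08 ] [ 0.576 -0.228  0.09 ]
0.565 0.09 239 [ 0.565 -0.247  0.09 ] [ 0.576 -0.228  0.1  ]
0.565 0.1 282 [ 0.565 -0.248  0.1  ] [ 0.577 -0.228  0.11 ]
0.565 0.11 341 [ 0.565 -0.247  0.11 ] [ 0.576 -0.228  0.12 ]
0.565 0.12 417 [ 0.565 -0.247  0.12 ] [ 0.577 -0.228  0.13 ]
0.565 0.13 509 [ 0.565 -0.247  0.13 ] [ 0.577 -0.228  0.14 ]
0.565 0.14 540 [ 0.565 -0.241  0.14 ] [ 0.577 -0.228  0.15 ]
0.48 0.07 950 [ 0.48  -0.251  0.072] [ 0.508 -0.228  0.08 ]
0.48 0.08 112 [ 0.499 -0.235  0.08 ] [ 0.508 -0.233  0.09 ]
0.48 0.09 142 [ 0.498 -0.235  0.09 ] [ 0.508 -0.233  0.1  ]
0
[... 1090 characters left out ...]
48 0.03 5 [ 0.48  -0.243  0.032] [ 0.484 -0.239  0.037]
0.48 0.04 5 [ 0.48  -0.241  0.04 ] [ 0.483 -0.238  0.05 ]
0.48 0.05 5 [ 0.481 -0.242  0.05 ] [ 0.483 -0.239  0.059]
0.48 0.06 2 [ 0.481 -0.242  0.061] [ 0.483 -0.238  0.064]
0.48 0.07 49 [ 0.48  -0.249  0.071] [ 0.507 -0.228  0.08 ]
0.48 0.08 19 [ 0.498 -0.248  0.08 ] [ 0.508 -0.232  0.09 ]
0.48 0.09 14 [ 0.499 -0.242  0.09 ] [ 0.507 -0.234  0.099]
0.48 0.1 21 [ 0.498 -0.244  0.1  ] [ 0.507 -0.231  0.11 ]
0.48 0.11 21 [ 0.498 -0.248  0.111] [ 0.507 -0.232  0.119]
0.48 0.12 19 [ 0.498 -0.246  0.12 ] [ 0.508 -0.232  0.13 ]
0.48 0.13 22 [ 0.498 -0.25   0.131] [ 0.507 -0.231  0.14 ]
0.48 0.14 18 [ 0.498 -0.236  0.14 ] [ 0.508 -0.233  0.149]
```

The depth maps put the real fingertips at z ≈ 0.071, so the reported TCP z reads about 30 mm too low, while x and y agree. The flap is still held, so I'll go down about 29 mm and re-check.

Request:
carry_out:
  steps:
    - [[0,0,0.008],0,-0.2]
    - [[0,0,0.016],0,-0.2]
    - [[0,0,0.024],0,-0.2]
    - [[0,0,0.029],0,-0.2]
    - [[0,0,0.029],0,-0.2]
    - [[0,0,0.029],0,-0.2]

```text
time: 6.98
tool_pos: [0.5369, -0.2403, 0.0106]
ee_rot: [-3.14, -0.001, 1.647]
wrist_force: [1.8, -2.2, -2.2]
width: 0.0568
finger_force: 1.3
```

Run:
```python
from h import *
to([.538,-.241,.041],4.1); print(robot.get_obs()['wrist_force'])
s=snap('wrist'); X=pts(s).reshape(-1,3)
for x0,x1 in((.56,.585),(.49,.515)):
    m=(X[:,0]>x0)&(X[:,0]<x1)&(abs(X[:,1]+.242)<.015)&(X[:,2]>.02)&(X[:,2]<.15)
    print(X[m].min(0),X[m].max(0),np.histogram(X[m][:,2],np.arange(.02,.12,.01)))
t=snap('side'); 
cv2.imwrite('pics/c5.png',np.hstack([cv2.resize(s['image'][130:280,200:400],(533,400)),cv2.resize(t['image'][100:240,360:450],(257,400))])[:,:,::-1])
```

```text
t 6.97 pos [ 0.5369 -0.2403  0.0106] w 0.0568 q [-0.52  0.26  1.51  0.    1.38 -0.59]
shift [-0.0008  0.001  -0.0304]
turn 0.029259966464984723
[ 1.82250336 -2.22732981 -2.1591606 ]
[ 0.56437751 -0.24949009  0.03940515] [ 0.57700515 -0.22700877  0.14992999] (array([  0,   3, 154, 225, 267, 339, 401, 480, 627]), array([0.02, 0.03, 0.04, 0.05, 0.06, 0.07, 0.08, 0.09, 0.1 , 0.11]))
[ 0.49002203 -0.25455446  0.0396961 ] [ 0.50985846 -0.22700377  0.14995935] (array([  0,   2,  73, 118, 208, 691, 431, 474, 615]), array([0.02, 0.03, 0.04, 0.05, 0.06, 0.07, 0.08, 0.09, 0.1 , 0.11]))
```

View pics/c5.png

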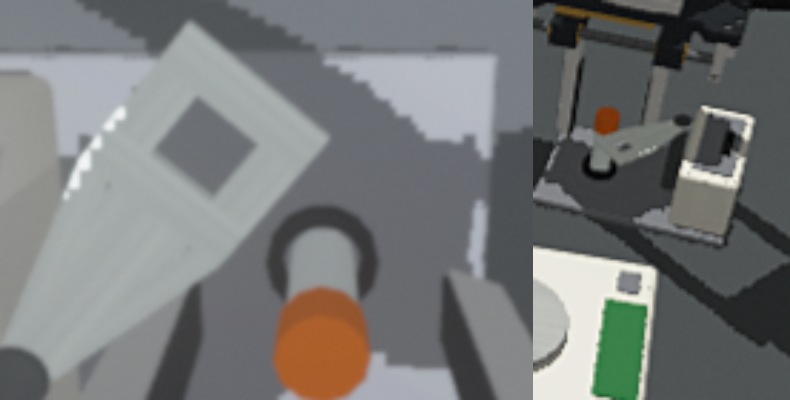

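The real fingertips are now at z ≈ 0.040 and straddle the cap at (322,345), with the flap wide open. I'll close.

Request:
carry_out:
  steps:
    - [[0,0.001,0],0,0.2]
    - [[0,0.001,0],0,0.5]
    - [[0,0.001,0],0,0.8]
    - [[0,0.001,0],0,1]
    - [[0,0.001,0],0,1]

```text
time: 7.7
tool_pos: [0.5385, -0.2403, 0.0116]
ee_rot: [-3.142, -0.0, 1.647]
wrist_force: [-0.7, -0.9, 0.1]
width: 0.0194
finger_force: 30.3
```

Request:
carry_out:
  steps:
    - [[0,0,-0.008],0,1]
    - [[0,0,-0.016],0,1]
    - [[0,0,-0.022],0,1]
    - [[0,0,-0.03],0,1]
    - [[0,0,-0.045],0,1]
    - [[0,0,-0.06],0,1]
    - [[0,0,-0.08],0,1]
    - [[0,0,-0.1],0,1]
    - [[0,0,-0.13],0,1]
    - [[0,0,-0.13],0,1]

```text
time: 8.95
tool_pos: [0.5403, -0.2413, 0.1457]
ee_rot: [3.135, 0.004, 1.648]
wrist_force: [-0.1, 0.3, -0.5]
width: 0.0187
finger_force: 30.0
```

Run:
```python
from h import *
to([.5347,.006,.14]); s=snap('wrist'); t=snap('side')
cv2.imwrite('pics/c6.png',np.hstack([cv2.resize(s['image'],(440,275)),cv2.resize(t['image'][60:210,320:460],(257,275))])[:,:,::-1])
# pan center again from the wrist-free side view depth
P=pts(t); m=(abs(P[...,0]-.535)<.06)&(abs(P[...,1]-.006)<.06)&(P[...,2]>.059)&(P[...,2]<.066); X=P[m]; print(cv2.minEnclosingCircle(X[:,:2].astype(np.float32)*1000),np.median(X[:,2]))
```

```text
t 8.95 pos [ 0.5403 -0.2413  0.1457] w 0.0187 q [-0.52  0.18  1.32  0.    1.63 -0.59]
shift [0.247  0.0133 0.0049]
((535.3721313476562, 6.635538578033447), 46.15926742553711) 0.062272480845069096
```

View pics/c6.png

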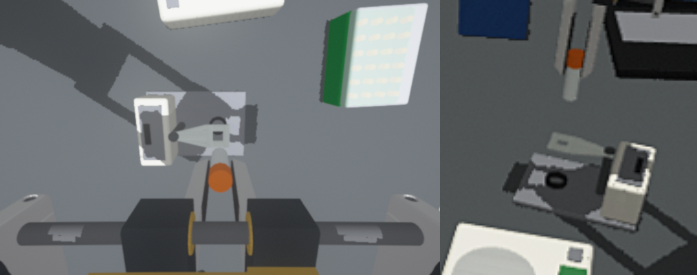

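The tube is in the hand, the collar is empty (side panel, 556,181), and the flap has shut. Next I'll carry the tube over to the pan.

Request:
carry_out:
  steps:
    - [[0.025,0.001,0],0,1]
    - [[0.065,0.003,0],0,1]
    - [[0.105,0.006,0],0,1]
    - [[0.145,0.008,0],0,1]
    - [[0.185,0.01,0],0,1]
    - [[0.225,0.012,0],0,1]
    - [[0.247,0.0135,0],0,1]
    - [[0.247,0.0135,0],0,1]
    - [[0.247,0.0135,0],0,1]

```text
time: 10.18
tool_pos: [0.5324, 0.0069, 0.1408]
ee_rot: [-3.14, 0.0, 1.648]
wrist_force: [0.1, 0.3, -0.5]
width: 0.0194
finger_force: 30.0
```

Run:
```python
from h import *
to([.535,.006,.0656]); print(robot.get_obs()['wrist_force'])
P=pts(snap('side')); 
m=(np.hypot(P[...,0]-.535,P[...,1]-.006)<.012)&(P[...,2]>.1)&(P[...,2]<.25); X=P[m]
for lo in np.arange(.1,.22,.01):
    k=X[(X[:,2]>=lo)&(X[:,2]<lo+.01)]
    if len(k): print(round(lo,2),len(k),k[:,2].min().round(4),k.mean(0).round(4),k.min(0).round(4),k.max(0).round(4))
```

```text
t 10.18 pos [0.5324 0.0069 0.1408] w 0.0194 q [-0.09  0.06  1.47 -0.    1.61 -0.17]
shift [-0.0011  0.0027  0.0752]
[ 0.1236862   0.27097758 -0.53049299]
0.13 5 0.1376 [0.5288 0.0124 0.1388] [0.5234 0.0076 0.1376] [0.5342 0.0148 0.1395]
0.14 31 0.1401 [0.5304 0.0136 0.145 ] [0.5233 0.0085 0.1401] [0.5373 0.0162 0.1499]
0.15 36 0.1506 [0.5307 0.0137 0.1556] [0.5237 0.0061 0.1506] [0.5384 0.017  0.1599]
0.16 38 0.1601 [0.5307 0.0133 0.1649] [0.5236 0.0067 0.1601] [0.5401 0.0165 0.1695]
0.17 48 0.1703 [0.5321 0.0134 0.1749] [0.5239 0.005  0.1703] [0.5434 0.0165 0.1798]
0.18 33 0.1802 [0.534  0.0153 0.1855] [0.5269 0.0129 0.1802] [0.542  0.0176 0.1899]
0.19 88 0.1903 [0.5342 0.0098 0.1964] [ 0.5245 -0.0014  0.1903] [0.5428 0.0175 0.1999]
0.2 13 0.2 [0.5423 0.0078 0.2043] [ 5.413e-01 -3.000e-04  2.000e-01] [0.5431 0.0146 0.2089]
0.21 11 0.2106 [0.5421 0.0091 0.2152] [0.5417 0.0029 0.2106] [0.5427 0.0154 0.2193]
```

Request:
carry_out:
  steps:
    - [[-0.001,0.0025,0.02],0,1]
    - [[-0.001,0.0025,0.045],0,1]
    - [[-0.001,0.0025,0.062],0,1]
    - [[-0.001,0.0025,0.07],0,1]
    - [[-0.001,0.0025,0.073],0,1]
    - [[-0.001,0.0025,0.073],0,1]
    - [[-0.001,0.0025,0.073],0,1]

```text
time: 11.1
tool_pos: [0.5363, 0.0059, 0.0695]
ee_rot: [3.14, 0.0, 1.647]
wrist_force: [-0.1, -0.3, -0.2]
width: 0.0193
finger_force: 30.0
```

Run:
```python
from h import *
to([.535,.006,.0656]); print(robot.get_obs()['wrist_force'])
```

```text
t 11.1 pos [0.5363 0.0059 0.0695] w 0.0193 q [-0.09  0.1   1.57  0.    1.47 -0.17]
shift [ 0.0002 -0.0013  0.0039]
[-0.05271843 -0.28485843 -0.19552306]
```

Foot is ~3–4 mm above the pan; I'll ease down until it touches.

Request:
carry_out:
  steps:
    - [[0,-0.001,0.001],0,1]
    - [[0,-0.001,0.002],0,1]
    - [[0,-0.001,0.003],0,1]
    - [[0,-0.001,0.0035],0,1]
    - [[0,-0.001,0.0035],0,1]

```text
time: 11.72
tool_pos: [0.5347, 0.0059, 0.0655]
ee_rot: [3.141, -0.0, 1.647]
wrist_force: [-0.8, -0.5, 2.8]
width: 0.0193
finger_force: 30.0
```

Contact shows as 2.8 N. Release gently, then rise.

Request:
carry_out:
  steps:
    - [[0,0,0],0,0.5]
    - [[0,0,0],0,0.3]
    - [[0,0,0],0,0]
    - [[0,0,0],0,-0.2]
    - [[0,0,0],0,-0.2]
    - [[0,0,-0.02],0,-0.2]
    - [[0,0,-0.05],0,-0.2]
    - [[0,0,-0.09],0,-0.2]
    - [[0,0,-0.13],0,-0.2]
    - [[0,0,-0.13],0,-0.2]

```text
time: 12.98
tool_pos: [0.5369, 0.0057, 0.1994]
ee_rot: [3.133, 0.001, 1.647]
wrist_force: [-0.5, -0.5, -0.4]
width: 0.0563
finger_force: 0.0
```

Run:
```python
from h import *
to([.535,.006,.2]); print(robot.get_obs()['wrist_force'])
t=snap('side'); P=pts(t)
m=(np.hypot(P[...,0]-.535,P[...,1]-.006)<.03)&(P[...,2]>.068)&(P[...,2]<.14); X=P[m]
for lo in np.arange(.07,.14,.01):
    k=X[(X[:,2]>=lo)&(X[:,2]<lo+.01)]
    if len(k): print(round(lo,2),len(k),k.min(0).round(4),k.max(0).round(4))
w=snap('wrist')
cv2.imwrite('pics/c7.png',np.hstack([cv2.resize(w['image'],(400,250)),cv2.resize(t['image'],(400,250))])[:,:,::-1])
```

```text
t 12.97 pos [0.5369 0.0057 0.1994] w 0.0563 q [-0.1   0.05  1.37  0.    1.72 -0.17]
shift [ 0.0004 -0.0019 -0.0006]
[-0.50983774 -0.45368308 -0.35001464]
0.07 36 [0.5253 0.0057 0.0701] [0.5413 0.0161 0.0799]
0.08 27 [0.5258 0.0086 0.0806] [0.5386 0.016  0.0899]
0.09 36 [0.5256 0.0058 0.0901] [0.5401 0.0156 0.0998]
0.1 27 [0.5243 0.0077 0.1004] [0.5405 0.0168 0.1099]
0.11 41 [0.524  0.0043 0.1101] [0.5411 0.0169 0.12  ]
0.12 69 [ 0.5241 -0.0035  0.12  ] [0.5428 0.0167 0.1243]
```

View pics/c7.png

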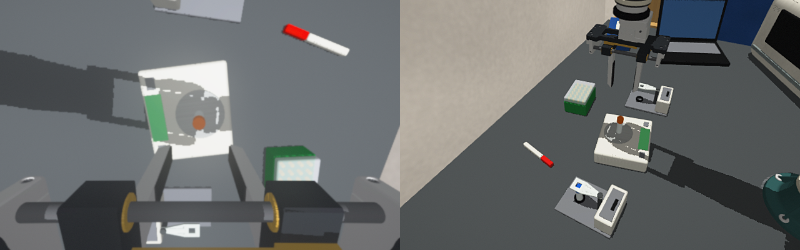

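The tube stands upright in the middle of the pan (wrist panel 199,122), with its top at z = 0.124. The flap is shut, the bystanders are undisturbed, and the hand is clear.

```bash
python3 -c "
from bench import robot
print(robot.close_job())"
```

```text
the job is handed in; nothing more can be done
None
```

The orange-capped tube stands upright on the balance pan within a few millimetres of its centre, the flap has sprung shut, and the blue tube, tip box and marker pen look undisturbed; I handed the job in at about 13 s, but it returned no verdict.

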